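# Clip the long price card into the empty holder

### The arm

A 7-joint arm with a two-finger parallel gripper is mounted at the origin on the work surface. World frame = base frame: x ahead of the robot, y to its left, z up, the work surface at z = 0. Lengths are in mm, angles in rad, forces in N, time in s.
With the tool pointing down it reaches from about 350 to 900 mm from the base axis. Payload 8.1 kg.
Tool frame: the origin (TCP) lies at the very end of the fingers, on their centre line; the grasp point (between the pads) lies 19 mm behind it; z points along the fingers, y is the direction in which the jaws open and shut (so a half turn about z gives the same grasp; the last joint's range is limited). The gripper opens to 92 mm and grips with 3 to 60 N. Pads are 19 mm wide; open, the fingers measure 130 mm over their backs; the gripper's body (75 mm by 190 mm) begins 47 mm behind the grasp point.
Start: joints at [-1.4, 0.434, 0.025, 1.573, -0.012, 1.134, -0.075], TCP at [169.022, 601.725, 226.742] pointing down, gripper open.
Joint ranges: [-2.62, 2.62], [-0.44, 2.09], [-1.27, 1.32], [0.08, 2.57], [-1.32, 4.46], [0.12, 2], [-2.74, 2.74]. Speed limits (rad/s): [2.22, 2.22, 3.01, 3.01, 3.14, 3.14, 3.14].

### API

Orientations are given as a rotation vector (axis times angle).
In Python, from rig import bot gives the robot as it stands.
- The arm moves only by the shell command python3 -m handwheel 'ROWS' [FORCE]. ROWS is text: rows parted by semicolons, each of 7 numbers parted by spaces: the finger opening in cm, from 0 to 9.18, then the shift along the tool's x, y, z in cm, then the turn, a rotation vector about the tool's x, y, z in rad. In form: grip tx ty tz ax ay az; .... A call has 1 to 5 rows; each row shifts and turns the commanded pose from where the row before left it, along the tool's axes as they then stand; what a row does not reach is not made up. A row lasts 1/8 s, in which the tool goes at most 62.5 mm and 10.7 degrees, less where a joint would pass 70% of its speed; a pose out of reach is approached as far as the arm can. A call with a gripper value outside its range is refused whole. The fingers move at their own pace and stop on an object; FORCE is the grip in N (left out, the last holds). Time passes only in rows, so rows that do not move let the fingers close. It gives the time, the measured TCP pose, the force and the opening at its end, in the units of the state.
- bot.read_state(): the state, without advancing time (a new reading comes with each control period).
- bot.camera(name): name is "side" or "top" or "wrist"; returns a dict with "frame" (384x512x3 uint8, blue, green, red), "K" (3x3 intrinsics, pixels), "world_from_camera" (4x4, takes a point from camera to world coordinates); the wrist camera has in their place "tool_from_camera" (4x4, takes a point from camera to tool coordinates, whose origin is the TCP and whose axes are the flange's). Camera axes: x right, y up, looking along -z (the intrinsics and any distortion apply to the point x, -y, -z); pixel columns grow to the right and rows downward; lengths in mm; the calibration is good to about 2 mm. A picture is of the moment at which its call begins: read the wrist's pose just before it. There is no depth.
- bot.job_done(): hands the job in, once; it reports no verdict.
Trained networks look in the newest picture that a camera, given by its name, has taken for a name from the list of things; names that differ only in an ending like _2 or _b are one class to them, and where a whole thing is asked for, a point or a joint stands for the part that bears it (a point fixed in the world has none). Each returns a list of dicts, best first, with "score" (0 to 1); they miss things now and then, are a little off and sometimes report something else, mostly with a low value. They report only what shows in the picture. A call takes as long as a camera call.
- bot.silhouettes(target, camera): "region" (384x512 bool, what is visible of it) and "extent" ([left, top, right, bottom] in pixels, round what is visible of it).
- bot.pinpoint(target, camera): "at" ([row, column] in pixels: a listed point, or the origin of a listed thing).
The state is a dict: "clock": time; "joint_pos": joint angles; "joint_velocities": joint speeds; "joint_efforts": joint torques, N m; "ee_pos": TCP position; "ee_rot": TCP orientation; "contact_force": force on the tool from outside, world axes, zero at the start; "torque": the same for the moment, N m; "gripper_width": finger opening in mm.
Only numpy, scipy, OpenCV 4.12 (cv2) and the standard library are available. Lean on these libraries where they do the work, as an engineer would, in place of code of your own. Each camera call takes 0.05 s, during which the arm holds its last target. There are 200 camera calls.

### The job

Take the longer wooden price card off its rest and slide it lengthwise under the sprung bar of the empty card holder, letting the card's own edge lift the bar (do not lift the bar with the gripper). Push it in straight, up to the stop under the bar, and let go so that it lies flat on the holder, held by the bar. Leave the shorter card where it is.

Things in the scene. Friction and masses are not known exactly. Their poses are not given: they have to be found in the camera images.
- long_card: Longer plain wooden card, 140 (x) x 50 (y) x 8 mm, 50 g, ends alike. Origin: centre of underside. Lies flat on a dark wooden rest, within 11 mm of its middle: foot 80 x 84 x 6 mm, ridge 30 mm wide along the card, top 30 mm above the table. So the card overhangs 10 mm on each long side: pinch it across its width, fingertips may reach below it. Grip at or just behind its middle to clear the bar.
- short_card: Shorter wooden card, not wanted: 90 x 50 x 8 mm, otherwise the same, on an identical rest. Origin: centre of its underside. (A second holder, at the back of the table, already has a card in it and is not part of the job.)
- holder: Empty dark wooden holder, fixed. Origin: underside, at table height; x = direction the card is pushed in, z up. Deck: ridge 30 mm wide (y -15 to 15), top z 30, open at the front, from x -75 to a stop at x 45 mm; fingers fit beside it over the foot (84 wide, 6 high). Set the card on the deck in front of the lip, slide it along +x; at the stop the long card's centre is at x -25, y 0 mm.
- clip (a joint): Sprung steel bar of that holder, 66 mm wide, hinged at holder x 50, z 46 mm. Its rounded edge meets the deck at x 18 (1 mm gap); from there a smooth lip slopes up 32 degrees to the front: its tip, at x -4, is 13 mm above the deck. 0 rad shut, grows as it lifts (to 0.9), about 0.2 on an inserted card. It presses with 3 N; pushing a card in takes 5 to 8 N while its edge lifts the bar, then 1 to 3 N up to the stop.

How it is judged:
By the outcome, as a careful person would: the job done as asked, in the order asked, and still so for the second after the job is handed in, with the robot touching nothing.
It also fails if it takes over 38 s, if anything falls off the work surface, if the arm or the gripper's body presses on something with over 40 N, if the wrist force passes 120 N, or if a joint passes its speed limit or range.

## Working session

There is one attempt and no reset: what is moved stays moved. The work goes in short steps, Python scripts to look and compute and a shell command to move; the robot and the scene stay as the last step left them, time stands still between calls to the robot, and variables do not carry over. Pictures are saved under pics/ and viewed, about 8 in all and at most 12, crops included, and the job is handed in when it is done.

```bash
ls; mkdir -p pics
cat > h.py <<'E'
import numpy as np, cv2
from rig import bot
from scipy.spatial.transform import Rotation as R
def cam(name):
    s=bot.read_state(); c=bot.camera(name)
    if name=="wrist":
        T=np.eye(4); T[:3,:3]=R.from_rotvec(s["ee_rot"]).as_matrix(); T[:3,3]=s["ee_pos"]
        c["W"]=T@np.array(c["tool_from_camera"])
    else: c["W"]=np.array(c["world_from_camera"])
    c["K"]=np.array(c["K"]); c["D"]=np.array(c.get("dist",c.get("distortion",np.zeros(5))),float)
    return c
def unproj(c,uv,z):
    p=cv2.undistortPoints(np.array(uv,float).reshape(-1,1,2),c["K"],c["D"]).reshape(-1,2)
    d=np.c_[p[:,0],-p[:,1],-np.ones(len(p))]@c["W"][:3,:3].T
    o=c["W"][:3,3]
    return o+d*((z-o[2])/d[:,2])[:,None]
def proj(c,P):
    q=(np.atleast_2d(P)-c["W"][:3,3])@c["W"][:3,:3]
    q=np.c_[q[:,0],-q[:,1],-q[:,2]]
    return cv2.projectPoints(q,np.zeros(3),np.zeros(3),c["K"],c["D"])[0].reshape(-1,2)
E
python3 - <<'E'
from h import *
s=bot.read_state(); print({k:np.round(v,3) for k,v in s.items()})
for n in ["top","side"]:
    c=cam(n); print(n,[k for k in c], c["D"], np.round(c["W"],2).tolist()); cv2.imwrite(f"pics/{n}0.png",c["frame"])
    for t in ["long_card","short_card","holder","clip"]:
        for d in bot.silhouettes(t,n):
            r=d["region"]; ys,xs=np.where(r); mr=cv2.minAreaRect(np.c_[xs,ys].astype(np.float32))
            print(t,"sil",round(d["score"],2),np.round(d["extent"]),r.sum(), "ctr",np.round(unproj(c,mr[0],38 if 'card' in t else 30)[0],1),np.round(unproj(c,cv2.boxPoints(mr),38)[:,:2],0).tolist())
        for d in bot.pinpoint(t,n): print(t,"pt",round(d["score"],2),np.round(d["at"],1),np.round(unproj(c,d["at"][::-1],30 if 'card' in t else 0)[0],1))
E
```

```text
pics
{'clock': np.float64(0.0), 'joint_pos': array([-1.4  ,  0.435,  0.025,  1.574, -0.012,  1.134, -0.075]), 'joint_velocities': array([ 0.   ,  0.   , -0.   , -0.   ,  0.001, -0.   ,  0.   ]), 'joint_efforts': array([ 1.0000e-03, -6.6782e+01,  9.8500e-01, -3.1446e+01, -6.1000e-02,
        4.2000e-02,  0.0000e+00]), 'ee_pos': array([168.887, 601.206, 225.939]), 'ee_rot': array([-4.290e-01, -3.112e+00,  2.000e-03]), 'contact_force': array([-0.074, -0.331, -0.413]), 'torque': array([-0.02 , -0.035,  0.006]), 'gripper_width': np.float64(91.55)}
top ['frame', 'K', 'world_from_camera', 'W', 'D'] [0. 0. 0. 0. 0.] [[0.02, 0.99, -0.13, 436.17], [-1.0, 0.02, 0.01, -1.71], [0.02, 0.13, 0.99, 1055.64], [0.0, 0.0, 0.0, 1.0]]
long_card sil 0.75 [343. 156. 369. 218.] 1144 ctr [ 590.2 -273.8   38. ] [[658.0, -239.0], [666.0, -292.0], [524.0, -309.0], [515.0, -256.0]]
long_card pt 0.65 [184.4 357.6] [ 596.9 -282.5   30. ]
short_card sil 0.92 [227. 172. 251. 208.] 728 ctr [578.9  16.7  38. ] [[538.0, 48.0], [627.0, 37.0], [620.0, -15.0], [532.0, -4.0]]
short_card pt 0.83 [189.9 242.7] [577.7   7.7  30. ]
holder sil 0.82 [116. 151. 156. 209.] 1847 ctr [597.3 277.4  30. ] [[656.0, 336.0], [674.0, 244.0], [537.0, 215.0], [520.0, 306.0]]
holder pt 0.67 [177.8 142.4] [608.8 267.8   0. ]Traceback (most recent call last):
  File "<stdin>", line 9, in <module>
ValueError: it knows: holder, long_card, short_card
```

Run:
```python
from h import *
c=cam("side"); cv2.imwrite("pics/side0.png",c["frame"]); print(np.round(c["W"][:3,3]))
for t in ["long_card","short_card","holder"]:
    for d in bot.silhouettes(t,"side"): 
        print(t,round(d["score"],2),np.round(d["extent"]))
    for d in bot.pinpoint(t,"side"): print(t,"pt",round(d["score"],2),np.round(d["at"],1),np.round(unproj(c,d["at"][::-1],30 if 'card' in t else 0)[0],1))
t=cv2.imread("pics/top0.png")[130:240,90:400]
a=cv2.resize(t,(800,284),interpolation=cv2.INTER_CUBIC); b=cv2.resize(c["frame"][:,:],(420,315))
o=np.zeros((600,800,3),np.uint8); o[:284]=a; o[285:600,:420]=b; cv2.imwrite("pics/both0.png",o)
```

```text
[182. 418. 728.]
long_card 0.58 [309. 130. 363. 167.]
long_card pt 0.61 [144.7 337.2] [ 593.8 -283.5   30. ]
short_card 0.87 [236. 193. 274. 230.]
short_card pt 0.98 [212.2 256.2] [581.3  18.2  30. ]
holder 0.74 [308. 132. 362. 164.]
holder 0.67 [110. 244. 192. 325.]
holder pt 0.77 [287.1 152.6] [606.5 278.3   0. ]
```

View pics/both0.png

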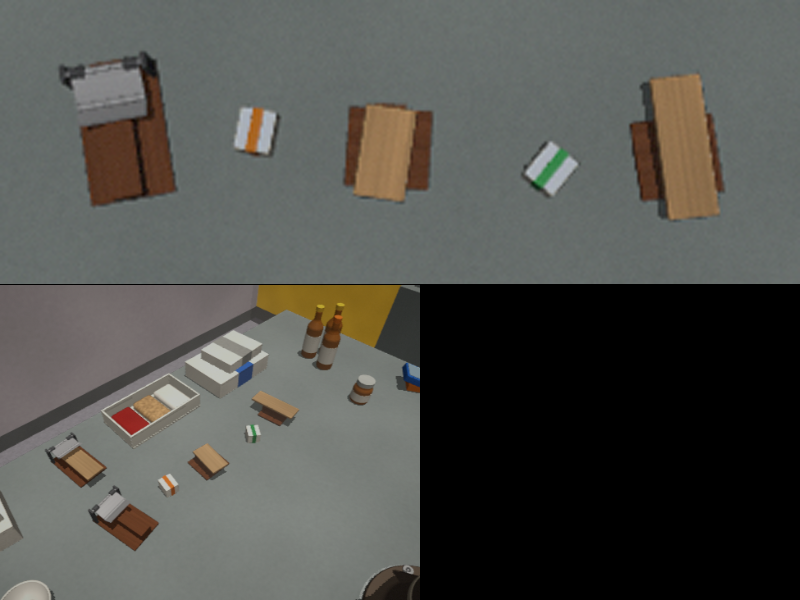

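```bash
python3 -m handwheel '9.18 -5.15 -2.28 -0.38 0 0 0; 9.18 -5.15 -2.28 -0.38 0 0 0; 9.18 -5.15 -2.28 -0.38 0 0 0; 9.18 -5.15 -2.28 -0.38 0 0 0; 9.18 -5.15 -2.28 -0.38 0 0 0' 20 && python3 -m handwheel '9.18 -5.15 -2.28 -0.38 0 0 0; 9.18 -5.15 -2.28 -0.38 0 0 0; 9.18 -5.15 -2.28 -0.38 0 0 0; 9.18 -5.15 -2.28 -0.38 0 0 0; 9.18 0 0 0 0 0 -0.14' && python3 -m handwheel '9.18 0 0 0 0 0 -0.14; 9.18 0 0 0 0 0 -0.14; 9.18 0 0 0 0 0 0; 9.18 0 0 0 0 0 0'
python3 - <<'E'
from h import *
s=bot.read_state(); print(np.round(s["ee_pos"],1), np.round(R.from_rotvec(s["ee_rot"]).as_matrix(),3).tolist())
c=cam("wrist"); print(np.round(c["tool_from_camera"],2).tolist()); cv2.imwrite("pics/w1.png",c["frame"])
for d in bot.silhouettes("holder","wrist"): print(round(d["score"],2),np.round(d["extent"]))
for d in bot.pinpoint("holder","wrist"): print("pt",round(d["score"],2),np.round(d["at"],1),np.round(unproj(c,d["at"][::-1],0)[0],1))
E
```

```text
clock: 1.38
ee_pos: [387.4, 421.1, 246.1]
ee_rot: [0.429, 3.112, 0.001]
contact_force: [0.0, 0.1, 0.3]
gripper_width: 91.8
clock: 2.0
ee_pos: [563.8, 273.5, 261.2]
ee_rot: [0.219, 3.131, -0.003]
contact_force: [-0.6, 1.1, 0.4]
gripper_width: 91.9
clock: 2.5
ee_pos: [559.7, 278.8, 260.9]
ee_rot: [0.224, -3.134, -0.0]
contact_force: [0.5, -0.0, 0.3]
gripper_width: 92.1
[559.7 278.8 260.9] [[-0.99, -0.142, -0.0], [-0.142, 0.99, 0.0], [-0.0, 0.0, -1.0]]
[[0.0, 0.97, 0.26, 70.96], [1.0, -0.0, 0.0, -0.69], [0.0, 0.26, -0.97, -157.89], [0.0, 0.0, 0.0, 1.0]]
0.91 [221. 145. 293. 260.]
pt 0.61 [202.6 257.3] [609.4 282.1   0. ]
```

View pics/w1.png

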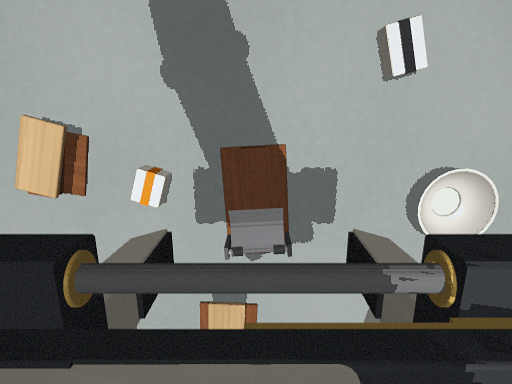

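Run:
```python
from h import *
f=cv2.imread("pics/w1.png")[138:264,205:305]
g=cv2.convertScaleAbs(f,alpha=2.2,beta=0)
cv2.imwrite("pics/w1c.png",cv2.resize(g,None,fx=4.7,fy=4.7,interpolation=cv2.INTER_CUBIC))
```

```text
(no output)
```

View pics/w1c.png

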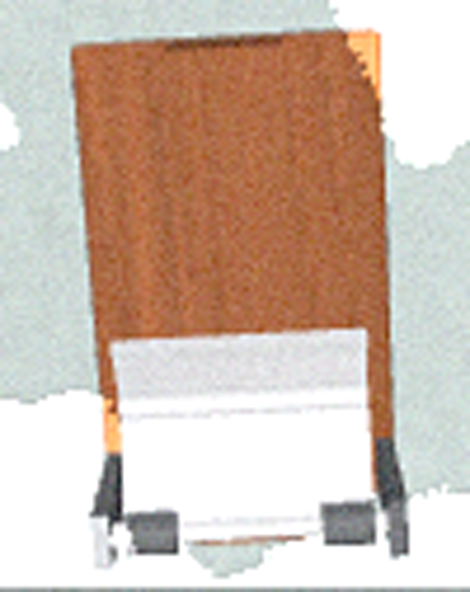

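Run:
```python
from h import *
c=cam("wrist")
f=lambda *p:[(205+(x+.5)/4.7-.5,138+(y+.5)/4.7-.5) for x,y in p]
ft=unproj(c,f((73,46),(377,31),(105,420),(388,420)),6); lip=unproj(c,f((110,340),(366,328)),43); hg=unproj(c,f((130,533),(375,522)),46)
for n,a in (("foot",ft),("lip",lip),("hinge",hg)): print(n,np.round(a[:,:2],1).tolist())
print("foot front w",np.linalg.norm(ft[0]-ft[1]),"lip w",np.linalg.norm(lip[0]-lip[1]))
from scipy.optimize import least_squares
M=np.array([[-75,-42,6],[-75,42,6],[-4,-33,43],[-4,33,43]],float)
img=np.array(f((377,31),(73,46),(366,328),(110,340)))
# image right = +tool y = +world y side
img=img[[1,0,3,2]] if ft[0][1]<ft[1][1] else img
def w(p): 
    r=R.from_euler("z",p[2]).as_matrix(); return M@r.T+[p[0],p[1],0]
s=least_squares(lambda p:(proj(c,w(p))-img).ravel(),[605,278,.15]); print(np.round(s.x,3),np.round(s.fun,2))
# no assumption on the foot's x: left/right edge directions
for a,b in((0,2),(1,3)): d=ft[b]-ft[a]; print("edge yaw",np.arctan2(d[1],d[0]))
d=ft[1]-ft[0];print("front yaw",np.arctan2(-d[0],d[1])); d=lip[1]-lip[0];print("lip yaw",np.arctan2(-d[0],d[1]))
```

```text
foot [[542.5, 225.2], [526.7, 305.5], [647.5, 246.3], [635.7, 326.9]]
lip [[611.3, 247.0], [598.6, 311.8]]
hinge [[662.8, 258.8], [650.3, 322.5]]
foot front w 81.85120325292408 lip w 66.07505113477417
[6.08546e+02 2.80037e+02 1.95000e-01] [-0.77  0.41  0.9   0.22 -0.04 -0.25 -0.09 -0.34]
edge yaw 0.19894882029554806
edge yaw 0.19366836292121883
front yaw 0.19377966663867466
lip yaw 0.19386710972464186
```

```bash
python3 -m handwheel '9.18 0.94 -5.5 0 0 0 0; 9.18 0.94 -5.5 0 0 0 0; 9.18 0.94 -5.5 0 0 0 0; 9.18 0.94 -5.5 0 0 0 0; 9.18 0.94 -5.5 0 0 0 0' >/dev/null && python3 -m handwheel '9.18 0.94 -5.5 0 0 0 0; 9.18 0.94 -5.5 0 0 0 0; 9.18 0.94 -5.5 0 0 0 0; 9.18 0.94 -5.5 0 0 0 0; 9.18 0.94 -5.5 0 0 0 0' >/dev/null && python3 -m handwheel '9.18 0 0 0 0 0 0; 9.18 0 0 0 0 0 0'
python3 - <<'E'
from h import *
s=bot.read_state(); print(np.round(s["ee_pos"],1), np.round(R.from_rotvec(s["ee_rot"]).as_matrix(),3).tolist())
c=cam("wrist"); cv2.imwrite("pics/w2.png",c["frame"]); import pickle; pickle.dump({k:c[k] for k in("W","K","D")},open("c2.pkl","wb"))
for d in bot.silhouettes("long_card","wrist"):
    e=np.round(d["extent"]); print(round(d["score"],2),e); ys,xs=np.where(d["region"]); mr=cv2.minAreaRect(np.c_[xs,ys].astype(np.float32)); b=unproj(c,cv2.boxPoints(mr),38); print(np.round(b[:,:2],1).tolist(),np.round(b.mean(0),1))
    x0,y0,x1,y1=[int(v) for v in e]
for d in bot.pinpoint("long_card","wrist"): print("pt",round(d["score"],2),np.round(d["at"],1),np.round(unproj(c,d["at"][::-1],30)[0],1))
cv2.imwrite("pics/w2c.png",cv2.resize(c["frame"][120:290,180:340],None,fx=3.5,fy=3.5,interpolation=cv2.INTER_CUBIC))
E
```

```text
clock: 4.2
ee_pos: [547.0, -278.4, 260.7]
ee_rot: [0.229, -3.133, -0.001]
contact_force: [0.3, 0.4, -0.6]
gripper_width: 91.4
[ 547.  -278.4  260.7] [[-0.989, -0.145, -0.0], [-0.145, 0.989, 0.001], [-0.0, 0.001, -1.0]]
0.83 [240. 150. 285. 261.]
[[664.0, -293.4], [524.8, -306.3], [519.5, -257.0], [658.3, -239.4]] [ 591.6 -274.    38. ]
pt 0.56 [205.5 260.3] [ 591.1 -271.6   30. ]
```

View pics/w2c.png

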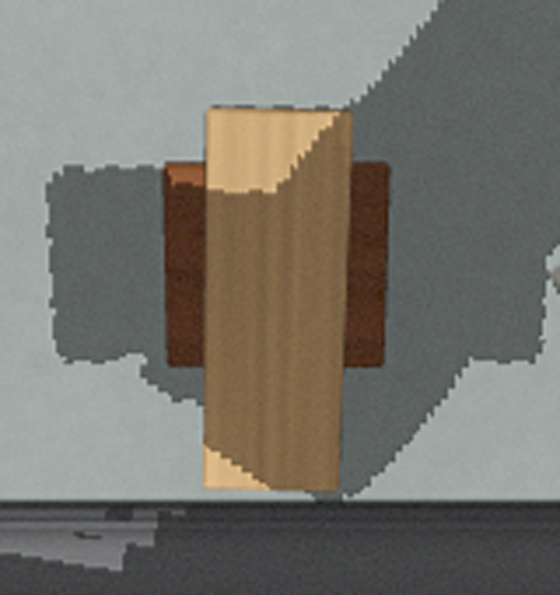

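Run:
```python
from h import *; import pickle
c=pickle.load(open("c2.pkl","rb"))
from scipy.optimize import least_squares
f=np.array([(180+(x+.5)/3.5-.5,120+(y+.5)/3.5-.5) for x,y in((207,109),(352,111),(341,490),(204,487))])
u=unproj(c,f,38); print(np.round(u[:,:2],1).tolist(),np.round(u.mean(0),1),[round(np.linalg.norm(u[i]-u[(i+1)%4]),1) for i in range(4)])
M=np.array([[-70,-25,38],[-70,25,38],[70,25,38],[70,-25,38]],float)
def w(p): return M@R.from_euler("z",p[2]).as_matrix().T+[p[0],p[1],0]
s=least_squares(lambda p:(proj(c,w(p))-f).ravel(),[592,-274,.12]); print(np.round(s.x,3),np.round(s.fun,2))
```

```text
[[526.4, -306.6], [520.0, -258.5], [657.3, -240.1], [663.3, -289.9]] [ 591.7 -273.8   38. ] [np.float64(48.5), np.float64(138.5), np.float64(50.2), np.float64(138.0)]
[ 5.91905e+02 -2.73772e+02  1.27000e-01] [-0.65 -0.72  0.67 -0.5  -0.09  0.65  0.07  0.85]
```

```bash
python3 -m handwheel '9.18 -3.71 -0.18 3 0 0 0.019; 9.18 0 0 5 0 0 0; 9.18 0 0 5 0 0 0; 9.18 0 0 5 0 0 0; 9.18 0 0 0 0 0 0' && python3 -m handwheel '9.18 0 0 0 0 0 0'
python3 - <<'E'
from h import *
s=bot.read_state(); print(np.round(s["ee_pos"],1), np.round(R.from_rotvec(s["ee_rot"]).as_matrix(),3).tolist())
m=R.from_rotvec(s["ee_rot"]).as_matrix(); print(np.arctan2(-m[0,1],m[1,1]), m.T@(np.array([584.0,-274.8,15])-s["ee_pos"]))
E
```

```text
clock: 4.97
ee_pos: [581.6, -272.7, 77.6]
ee_rot: [0.202, -3.129, -0.006]
contact_force: [0.2, 0.7, 1.0]
gripper_width: 91.9
clock: 5.1
ee_pos: [585.1, -275.2, 82.9]
ee_rot: [-0.201, 3.133, -0.001]
contact_force: [0.4, -1.3, 0.9]
gripper_width: 91.3
[ 585.1 -275.2   82.9] [[-0.992, -0.128, 0.002], [-0.128, 0.992, -0.001], [-0.002, -0.001, -1.0]]
0.12799722994150936 [ 1.1154107   0.63365614 67.85234635]
```

```bash
python3 -m handwheel '9.18 0.1 0.05 3.5 0 0 0; 9.18 0 0 3.2 0 0 0; 9.18 0 0 0 0 0 0; 9.18 0 0 0 0 0 0' && python3 -m handwheel '4 0 0 0 0 0 0; 4 0 0 0 0 0 0; 4 0 0 0 0 0 0; 4 0 0 0 0 0 0; 4 0 0 0 0 0 0' 30 && python3 -m handwheel '4 0 0 0 0 0 0; 4 0 0 0 0 0 0' 30
```

```text
clock: 5.6
ee_pos: [584.4, -275.7, 16.5]
ee_rot: [-0.199, 3.132, -0.002]
contact_force: [0.1, -0.3, 1.3]
gripper_width: 91.5
clock: 6.22
ee_pos: [582.7, -275.0, 13.9]
ee_rot: [0.2, -3.135, -0.0]
contact_force: [0.7, 0.7, 0.6]
gripper_width: 49.7
clock: 6.48
ee_pos: [582.7, -275.0, 13.9]
ee_rot: [0.2, -3.135, -0.0]
contact_force: [-1.0, 0.1, 1.7]
gripper_width: 49.7
```

```bash
python3 -m handwheel '4 0 0 -1 0 0 0; 4 0 0 -2.5 0 0 0; 4 0 0 -4 0 0 0; 4 0 0 -4.5 0 0 0; 4 0 0 0 0 0 0' 40 && python3 -m handwheel '4 0 0 0 0 0 0; 4 0 0 0 0 0 0'
python3 - <<'E'
from h import *; import pickle
s=bot.read_state(); print(np.round(s["ee_pos"],1), np.round(R.from_rotvec(s["ee_rot"]).as_matrix(),3).tolist())
c=cam("wrist"); cv2.imwrite("pics/w3.png",c["frame"]); pickle.dump({k:c[k] for k in("W","K","D")},open("c3.pkl","wb"))
for d in bot.silhouettes("long_card","wrist"): print(round(d["score"],2),np.round(d["extent"]))
E
```

```text
clock: 7.1
ee_pos: [585.0, -276.4, 138.5]
ee_rot: [-0.199, 3.128, -0.005]
contact_force: [0.0, 1.4, -0.9]
gripper_width: 49.3
clock: 7.35
ee_pos: [582.0, -274.6, 132.7]
ee_rot: [0.2, -3.133, -0.002]
contact_force: [0.2, 0.0, -0.6]
gripper_width: 49.6
[ 582.  -274.6  132.7] [[-0.992, -0.127, -0.002], [-0.127, 0.992, 0.001], [0.002, 0.001, -1.0]]
0.67 [201. 136. 322. 324.]
```

View pics/w3.png

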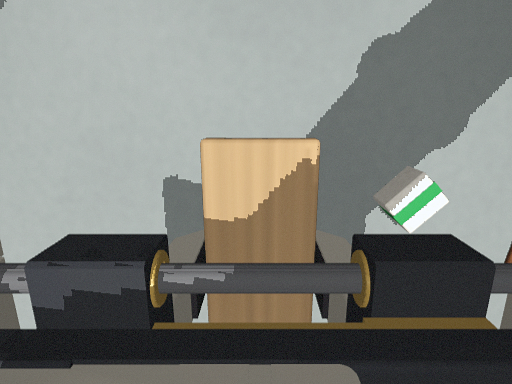

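Run:
```python
from h import *; import pickle
c=pickle.load(open("c3.pkl","rb")); s=bot.read_state(); m=R.from_rotvec(s["ee_rot"]).as_matrix()
for z in(154.8,156.8):
    u=(unproj(c,[(202,141),(319,141),(207.5,300),(313,300)],z)-s["ee_pos"])@m; print(np.round(u,1).tolist(),np.linalg.norm(u[0]-u[1]))
# holder targets: TCP for card centre at holder x=hx
h=np.array([608.5,280.0]); a=.194; ax=np.array([np.cos(a),np.sin(a)])
for off in (8,10):
  for hx in(-90,-25): print(off,hx,np.round(h+ax*(hx-off),1))
g=np.array([*(h+ax*(-85-9)),132.7]); print("target",g,"tool",m.T@(g-s["ee_pos"]))
```

```text
[[58.5, -24.4, -21.9], [58.5, 24.1, -21.9], [-16.1, -25.2, -22.1], [-16.1, 24.8, -22.0]] 48.49344879754986
[[58.7, -24.1, -23.9], [58.7, 23.7, -23.9], [-14.8, -24.9, -24.1], [-14.8, 24.4, -24.0]] 47.78009264395047
8 -90 [512.3 261.1]
8 -25 [576.1 273.6]
10 -90 [510.4 260.7]
10 -25 [574.2 273.3]
target [516.26335112 261.87817329 132.7       ] tool [ -2.71721889 540.62045591   0.60176514]
```

```bash
python3 -m handwheel '4 -0.02 3 0 0 0 0; 4 -0.02 5 0 0 0 0; 4 -0.02 5.5 0 0 0 0; 4 -0.02 5.5 0 0 0 0; 4 -0.02 5.5 0 0 0 0' >/dev/null && python3 -m handwheel '4 -0.02 5.5 0 0 0 0; 4 -0.02 5.5 0 0 0 0; 4 -0.02 5.5 0 0 0 0; 4 -0.02 5 0 0 0 0; 4 -0.02 4.5 0 0 0 0' >/dev/null && python3 -m handwheel '4 0 3.5 0 0 0 0; 4 0 0 0 0 0 -0.066; 4 0 0 3 0 0 0; 4 0 0 0 0 0 0; 4 0 0 0 0 0 0'
python3 - <<'E'
from h import *
s=bot.read_state(); m=R.from_rotvec(s["ee_rot"]).as_matrix(); print(np.round(s["ee_pos"],1),np.arctan2(-m[0,1],m[1,1]),np.round(m[2],4))
h=np.array([608.5,280.0]); a=.194; r=R.from_euler("z",a).as_matrix()[:2,:2]; print("TCP in holder",(s["ee_pos"][:2]-h)@r)
c=cam("top"); cv2.imwrite("pics/t2.png",c["frame"]); t=c["frame"][130:230,70:210]
d=cam("side"); e=d["frame"][190:340,80:250]
o=np.zeros((600,800,3),np.uint8); o[:286,:400]=cv2.resize(t,(400,286)); o[:353,400:]=cv2.resize(e,(400,353)); cv2.imwrite("pics/ts2.png",o[:353])
E
```

```text
clock: 9.32
ee_pos: [516.5, 260.7, 104.3]
ee_rot: [0.302, -3.127, 0.0]
contact_force: [0.4, -0.4, 0.0]
gripper_width: 49.3
[516.5 260.7 104.3] 0.19266333639687605 [ 2.e-04 -2.e-04 -1.e+00]
TCP in holder [-94.03925872  -1.17703683]
```

View pics/ts2.png

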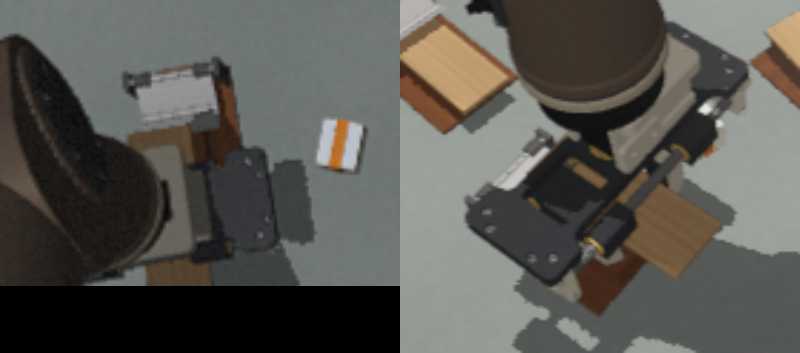

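```bash
python3 -m handwheel '4 0 0.12 3.5 0 0 0; 4 0 0 3.5 0 0 0; 4 0 0 1.2 0 0 0; 4 0 0 0.6 0 0 0; 4 0 0 0 0 0 0' && python3 -m handwheel '4 0 0 0 0 0 0; 4 0 0 0 0 0 0'
python3 - <<'E'
from h import *
s=bot.read_state(); m=R.from_rotvec(s["ee_rot"]).as_matrix(); print(np.round(s["ee_pos"],1),np.arctan2(-m[0,1],m[1,1]),np.round(m[2],4),s["contact_force"])
h=np.array([608.5,280.0]); a=.194; r=R.from_euler("z",a).as_matrix()[:2,:2]; print("TCP in holder",(s["ee_pos"][:2]-h)@r)
c=cam("top"); t=c["frame"][130:230,70:210]; w=cam("wrist")["frame"]
o=np.zeros((600,800,3),np.uint8); o[:286,:400]=cv2.resize(t,(400,286),interpolation=cv2.INTER_CUBIC); o[:300,400:]=cv2.resize(w,(400,300)); cv2.imwrite("pics/tw3.png",o[:300])
E
```

```text
clock: 10.05
ee_pos: [516.6, 262.3, 16.7]
ee_rot: [-0.303, 3.126, 0.001]
contact_force: [-0.4, 0.6, -0.2]
gripper_width: 49.4
clock: 10.3
ee_pos: [516.5, 262.3, 16.7]
ee_rot: [-0.303, 3.126, 0.001]
contact_force: [0.2, -0.7, -0.8]
gripper_width: 49.3
[516.5 262.3  16.7] 0.1931622683842772 [-1.2e-03  5.0e-04 -1.0e+00] [ 0.17539504 -0.73104492 -0.76166806]
TCP in holder [-93.70864994   0.4065221 ]
```

View pics/tw3.png

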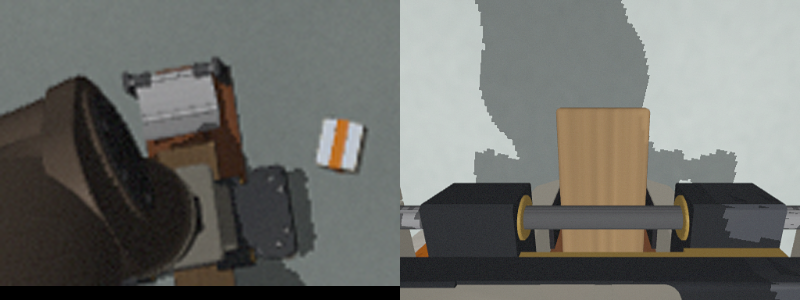

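```bash
python3 -m handwheel '4 0 0 0.25 0 0 0; 4 0 0 0 0 0 0; 4 0 0 0 0 0 0'
python3 - <<'E'
from h import *
s=bot.read_state(); m=R.from_rotvec(s["ee_rot"]).as_matrix(); print(np.round(s["ee_pos"],1),np.arctan2(-m[0,1],m[1,1]),np.round(m[2],4),s["contact_force"])
r=R.from_euler("z",.194).as_matrix(); H=np.array([608.5,280.0,0])
c=cam("top"); x0,y0=110,145; k=10
im=cv2.resize(c["frame"][y0:y0+58,x0:x0+60],None,fx=k,fy=k,interpolation=cv2.INTER_CUBIC); im=cv2.convertScaleAbs(im,alpha=1.8)
def draw(P,col,cl=True):
    q=((proj(c,P)-[x0,y0]+.5)*k-.5).astype(int); cv2.polylines(im,[q.reshape(-1,1,2)],cl,col,1)
draw(np.array([[-4,-33,43],[-4,33,43],[50,33,46],[50,-33,46]])@r.T+H,(255,255,0))
draw(np.array([[-75,-42,6],[45,-42,6],[45,42,6],[-75,42,6]])@r.T+H,(0,255,0))
cc=s["ee_pos"]+m@np.array([-10.5,0,0]); cc[2]=0
draw(np.array([[-70,-25,38],[70,-25,38],[70,25,38],[-70,25,38]])@r.T+cc,(0,0,255))
cv2.imwrite("pics/ov.png",im)
E
```

```text
clock: 10.78
ee_pos: [516.2, 262.2, 13.6]
ee_rot: [-0.303, 3.127, 0.0]
contact_force: [0.2, -0.6, 3.2]
gripper_width: 49.4
[516.2 262.2  13.6] 0.1931106630633924 [-5.e-04  3.e-04 -1.e+00] [ 0.24111954 -0.63396541  3.1817229 ]
```

View pics/ov.png

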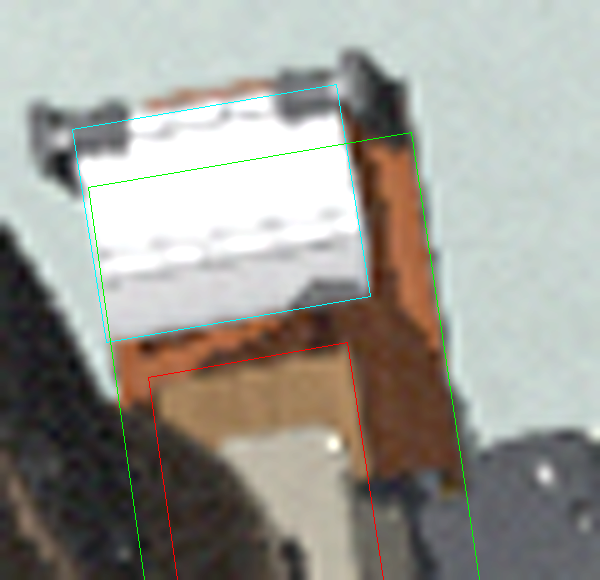

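```bash
for i in 1; do python3 -m handwheel '4 -0.4 0 0 0 0 0; 4 -0.4 0 0 0 0 0; 4 -0.4 0 0 0 0 0; 4 -0.4 0 0 0 0 0; 4 0 0 0 0 0 0' 45; done; python3 -m handwheel '4 -0.4 0 0 0 0 0; 4 -0.4 0 0 0 0 0; 4 0 0 0 0 0 0'; python3 -m handwheel '4 -0.4 0 0 0 0 0; 4 -0.4 0 0 0 0 0; 4 0 0 0 0 0 0'
cat > st.py <<'E'
from h import *
s=bot.read_state(); m=R.from_rotvec(s["ee_rot"]).as_matrix(); r=R.from_euler("z",.194).as_matrix(); H=np.array([608.5,280.0,0])
print("TCP in holder",np.round((s["ee_pos"]-H)@r,1),"yaw",np.round(np.arctan2(-m[0,1],m[1,1]),4),np.round(m[2],4),"F holder",np.round(s["contact_force"]@r,1),np.round(s["torque"],2))
E
python3 st.py
```

```text
clock: 11.45
ee_pos: [529.4, 264.9, 13.7]
ee_rot: [0.303, -3.123, 0.001]
contact_force: [-9.9, -2.4, 15.7]
gripper_width: 49.4
clock: 11.82
ee_pos: [535.4, 266.2, 13.7]
ee_rot: [0.304, -3.119, 0.001]
contact_force: [-16.1, -3.2, 22.5]
gripper_width: 49.3
clock: 12.2
ee_pos: [539.6, 267.1, 13.7]
ee_rot: [0.304, -3.113, 0.003]
contact_force: [-28.9, -6.5, 36.3]
gripper_width: 49.2
TCP in holder [-70.1   0.6  13.7] yaw 0.1947 [ 1.420e-02 -6.000e-04 -9.999e-01] F holder [-29.6  -0.8  36.3] [-1.21  5.96  0.02]
```

```bash
python3 - <<'E'
from h import *
c=cam("top")["frame"][140:225,100:190]; d=cam("side")["frame"][200:335,90:225]; w=cam("wrist")["frame"][100:330,130:390]
o=np.zeros((600,800,3),np.uint8); o[:378,:400]=cv2.resize(c,(400,378),interpolation=cv2.INTER_CUBIC); o[:400,400:]=cv2.resize(d,(400,400),interpolation=cv2.INTER_CUBIC); o[400:,:226]=cv2.resize(w,(226,200)); cv2.imwrite("pics/q4.png",cv2.convertScaleAbs(o,alpha=1.5))
E
python3 st.py
```

```text
TCP in holder [-70.1   0.6  13.7] yaw 0.1948 [ 1.390e-02 -6.000e-04 -9.999e-01] F holder [-28.   -1.1  34.7] [-1.22  5.88 -0.05]
```

View pics/q4.png

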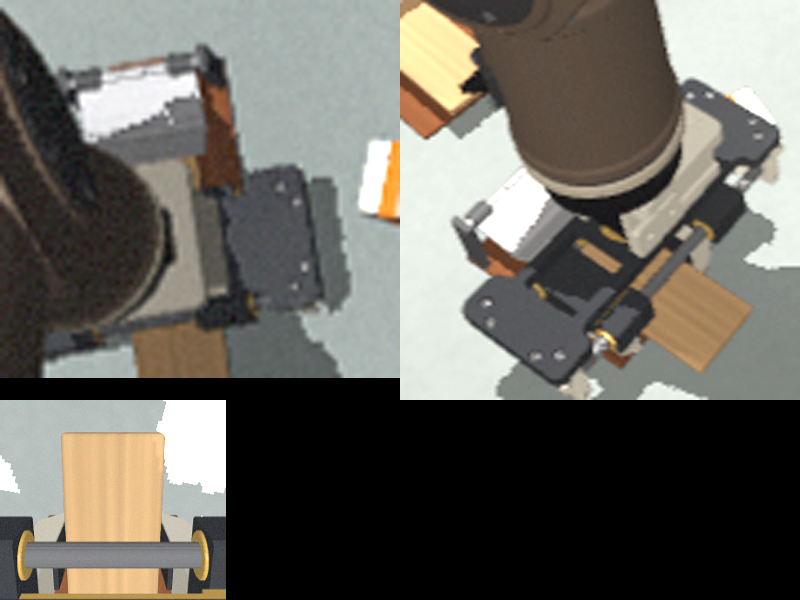

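```bash
python3 -m handwheel '4 0.3 0 0 0 0 0; 4 0 0 0 0 -0.01 0; 4 0 0 -0.05 0 -0.01 0; 4 0 0 0 0 0 0; 4 0 0 0 0 0 0'; python3 st.py
```

```text
clock: 12.98
ee_pos: [540.1, 267.2, 13.8]
ee_rot: [-0.304, 3.115, 0.001]
contact_force: [-15.0, -2.5, 18.5]
gripper_width: 49.5
TCP in holder [-69.6   0.6  13.8] yaw 0.1944 [-1.220e-02 -3.000e-04 -9.999e-01] F holder [-15.2   0.4  18.5] [-0.49  3.25  0.02]
```

```bash
python3 -m handwheel '4 0 0 -0.15 0 0 0; 4 0 0 0 0 0 0; 4 0 0 0 0 0 0'; python3 st.py
```

```text
clock: 13.35
ee_pos: [541.3, 267.0, 14.0]
ee_rot: [-0.303, 3.113, 0.001]
contact_force: [-6.1, -0.6, -1.2]
gripper_width: 49.3
TCP in holder [-68.5   0.2  14. ] yaw 0.194 [-1.390e-02 -9.000e-04 -9.999e-01] F holder [-6.1  0.5 -1.2] [-0.06  1.39  0.15]
```

```bash
python3 -m handwheel '4 -0.3 0 0 0 0 0; 4 -0.3 0 0 0 0 0; 4 -0.3 0 0 0 0 0; 4 0 0 0 0 0 0'; python3 st.py
```

```text
clock: 13.85
ee_pos: [551.6, 268.9, 14.6]
ee_rot: [-0.302, 3.11, 0.002]
contact_force: [-1.3, 0.2, -3.8]
gripper_width: 49.2
TCP in holder [-58.    0.1  14.6] yaw 0.1935 [-1.680e-02 -6.000e-04 -9.999e-01] F holder [-1.2  0.4 -3.8] [0.02 0.54 0.03]
```

```bash
python3 -m handwheel '4 -0.3 0 0.02 0 0.007 0; 4 -0.4 0 0.02 0 0.007 0; 4 -0.4 0 0 0 0 0; 4 -0.4 0 0 0 0 0; 4 0 0 0 0 0 0'; python3 st.py
```

```text
clock: 14.48
ee_pos: [568.9, 272.3, 15.5]
ee_rot: [-0.302, 3.12, 0.001]
contact_force: [0.9, 0.8, -3.2]
gripper_width: 49.2
TCP in holder [-40.4   0.1  15.5] yaw 0.1928 [-0.0072  0.     -1.    ] F holder [ 1.   0.6 -3.2] [-0.06  0.07 -0.01]
```

```bash
python3 -m handwheel '4 -0.1 0 0.06 0 0.006 0; 4 -0.1 0 0.04 0 0 0; 4 0 0 0 0 0 0; 4 0 0 0 0 0 0'; python3 st.py;  python3 -m handwheel '4 -0.1 0 0 0 0 0; 4 -0.1 0 0 0 0 0; 4 0 0 0 0 0 0'; python3 st.py
```

```text
clock: 14.98
ee_pos: [569.9, 272.6, 14.4]
ee_rot: [0.303, -3.127, -0.0]
contact_force: [-2.0, 0.1, -2.3]
gripper_width: 49.5
TCP in holder [-39.3   0.2  14.4] yaw 0.1932 [ 1.e-04  0.e+00 -1.e+00] F holder [-1.9  0.5 -2.3] [-0.08  0.53  0.02]
clock: 15.35
ee_pos: [572.1, 273.1, 14.4]
ee_rot: [-0.303, 3.127, 0.0]
contact_force: [-2.0, 0.1, -2.2]
gripper_width: 49.2
TCP in holder [-37.    0.2  14.4] yaw 0.1932 [-3.e-04  1.e-04 -1.e+00] F holder [-1.9  0.5 -2.2] [-0.    0.42 -0.01]
```

```bash
for i in 1; do python3 -m handwheel '4 -0.1 0 0 0 0 0; 4 -0.1 0 0 0 0 0; 4 0 0 0 0 0 0' >/dev/null; python3 st.py; python3 -m handwheel '4 -0.15 0 0 0 0 0; 4 0 0 0 0 0 0'>/dev/null; python3 st.py; done
```

```text
TCP in holder [-35.7   0.2  14.2] yaw 0.1933 [ 9.e-04 -1.e-04 -1.e+00] F holder [-4.7  0.  -1.4] [-0.11  0.87  0.03]
TCP in holder [-35.7   0.1  13.9] yaw 0.1934 [ 3.6e-03 -4.0e-04 -1.0e+00] F holder [-8.2 -0.1  1. ] [-0.32  1.78  0.04]
```

```bash
python3 -m handwheel '4 0.2 0 0 0 0 0; 4 0 0 0 0 0 0' && python3 -m handwheel '7 0 0 0 0 0 0; 7 0 0 0 0 0 0; 7 0 0 0 0 0 0; 7 0 0 0 0 0 0; 7 0 0 0 0 0 0' 20 && python3 st.py && python3 -m handwheel '7 0 0 -2 0 0 0; 7 0 0 -5 0 0 0; 7 0 0 -6 0 0 0; 7 0 0 -6 0 0 0; 7 3 0 -4 0 0 0' && python3 -m handwheel '7 6 0 0 0 0 0; 7 6 0 0 0 0 0; 7 0 0 0 0 0 0; 7 0 0 0 0 0 0'
python3 - <<'E'
from h import *
s=bot.read_state(); print(np.round(s["ee_pos"],1))
c=cam("wrist"); d=cam("side"); f=c["frame"]
for t in("long_card","holder"):
    for q in bot.silhouettes(t,"wrist"): print(t,round(q["score"],2),np.round(q["extent"]))
    for q in bot.pinpoint(t,"wrist"): print(t,"pt",round(q["score"],2),np.round(unproj(c,q["at"][::-1],30 if t=="long_card" else 0)[0],1))
r=R.from_euler("z",.194).as_matrix(); H=np.array([608.5,280.0,0])
def draw(P,col):
    p=proj(c,np.array(P,float)@r.T+H); return p
p=proj(c,np.array([[-25,0,38.]])@r.T+H)[0]; x0=int(np.clip(p[0]-60,0,512-120)); y0=int(np.clip(p[1]-75,0,384-150)); k=4
im=cv2.resize(f[y0:y0+150,x0:x0+120],None,fx=k,fy=k,interpolation=cv2.INTER_CUBIC)
for P,col in(([[-95,-25,38],[45,-25,38],[45,25,38],[-95,25,38]],(0,0,255)),([[-75,-42,6],[45,-42,6],[45,42,6],[-75,42,6]],(0,255,0))):
    q=((proj(c,np.array(P,float)@r.T+H)-[x0,y0]+.5)*k-.5).astype(int); cv2.polylines(im,[q.reshape(-1,1,2)],True,col,1)
e=cv2.resize(d["frame"][225:335,95:205],(320,320),interpolation=cv2.INTER_CUBIC)
o=np.zeros((600,800,3),np.uint8); o[:,:480]=im; o[:320,480:]=e; cv2.imwrite("pics/f5.png",o)
E
```

```text
clock: 16.23
ee_pos: [573.5, 273.3, 14.5]
ee_rot: [-0.303, 3.127, 0.0]
contact_force: [-3.4, -0.1, -2.4]
gripper_width: 49.0
clock: 16.85
ee_pos: [573.5, 273.3, 14.4]
ee_rot: [-0.303, 3.127, 0.0]
contact_force: [0.1, 0.5, -0.4]
gripper_width: 69.7
TCP in holder [-35.6   0.2  14.4] yaw 0.1931 [-2.e-04  1.e-04 -1.e+00] F holder [ 0.1  0.5 -0.4] [0.03 0.01 0.09]
clock: 17.48
ee_pos: [545.8, 267.5, 249.0]
ee_rot: [-0.3, 3.122, 0.003]
contact_force: [-0.7, -0.4, 0.2]
gripper_width: 70.1
clock: 17.98
ee_pos: [426.8, 244.7, 245.9]
ee_rot: [-0.303, 3.125, 0.002]
contact_force: [0.6, -0.6, 1.0]
gripper_width: 70.2
[426.8 244.7 245.9]
long_card 0.74 [239. 245. 283. 321.]
long_card pt 0.78 [585. 277.  30.]
holder 0.86 [230. 248. 294. 325.]
```

View pics/f5.png

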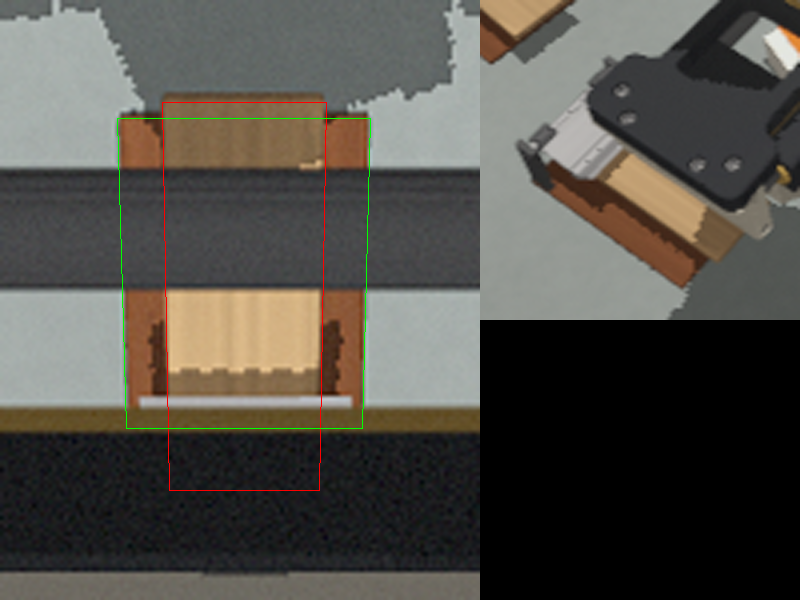

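Run:
```python
from h import *
s=bot.read_state(); print(s["clock"],np.round(s["contact_force"],1)); print(bot.job_done())
```

```text
18.275 [-0.9  0.7 -0.2]
the job is handed in; nothing more can be done
None
```

The long card is in the empty holder, pushed up to the stop under the bar and released. I handed the job in at about 18.3 s, with the gripper clear and holding nothing. I left the short card alone.

- **How it went in:** I gripped the card about 10 mm behind its middle, set it on the deck in front of the lip and slid it along the holder's axis. The card's own edge lifted the bar.
- **Mistake during the push:** I was pressing the card down onto the deck, and the wrist force rose to about 30 N backward and 36 N upward, well over the expected 5–8 N. I eased off, raised the tool slightly and tipped the front of the card up a little. The push then took 1–6 N, and I levelled the card before the stop.
- **At the stop:** The card stopped moving while the force rose to about 8 N. By the gripper position, its centre was at holder x of about -25 mm and y of about 0, with under 0.1° of yaw error.
- **Last checks:** The final wrist picture matches the expected outline sideways and to about 1 mm lengthwise. It shows the card under the bar and lying straight, but the gripper hid part of it. I had no direct measurement of the bar's angle or of how flat the card lies. The network's point for the card was (585, 277), against about (584, 275) expected.

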